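Turn the cake tin out onto its board

ROBOT

A 6-joint arm with a two-finger parallel gripper is mounted at the origin on a cart in front of the work surface, level with it; the furniture and walls round the work are solid. World frame = base frame: x ahead of the robot, y to its left, z up, the work surface at z = 0. Lengths are in mm, angles in degrees, forces in N, time in s.
With the tool pointing down it reaches from about 300 to 850 mm from the base axis. Payload 4.2 kg.
Tool frame: the origin (TCP) lies between the finger pads; the fingertips stand 14 mm ahead of it and the grasp point (between the pads) lies 5 mm behind it (env.finger_overhang is the distance from the TCP to the fingertips, in mm); z points along the fingers, y is the line along which they close (so a half turn about z gives the same grasp; the last joint's range is limited). The gripper opens to 91 mm and grips with 3 to 60 N. Pads are 32 mm wide; open, the fingers measure 118 mm over their backs; the gripper's body (76 mm by 178 mm) begins 60 mm behind the grasp point.
Start: joints at [-69.213, 18.312, 89.639, -0, 72.044, -1.146], TCP at [214.777, -533.397, 227.976] pointing down, gripper open.
Joint ranges: [-177.97, 177.97], [-48.28, 115.42], [12.27, 149.76], [-77.06, 257.06], [2.81, 150.46], [-146.56, 146.56]. Speed limits (degrees/s): [147.25, 147.25, 180, 180, 180, 180].

INTERFACE

Orientations are given as [roll, pitch, yaw] about the fixed x, y, z axes, in that order (R = Rz(yaw) Ry(pitch) Rx(roll)).
In Python, from workcell import status, cams, env, finder gives the robot as it stands.
- The arm moves only by the tool apply_moves, never from a script. Its argument "increments" is a list of rows, each a list of 7 numbers: the opening, from -1 (shut) to 1 (fully open), then the shift along the world's x, y, z in m, then the turn, a rotation vector about the world's x, y, z in degrees. In form: [[gripper, x, y, z, ax, ay, az], ...]. A call has 1 to 5 rows; each row shifts and turns the commanded pose from where the row before left it; what a row does not reach is not made up. A row lasts 1/12 s, in which the tool goes at most 41.7 mm and 7.16 degrees, less where a joint would pass 70% of its speed; a pose out of reach is approached as far as the arm can. A call with a gripper value outside its range is refused whole. The fingers move at their own pace and stop on an object; "newtons" is the grip in N (left out, the last holds). Time passes only in rows, so rows that do not move let the fingers close. It gives the time, the measured TCP pose, the force, the opening and the grip force at its end, in the units of the state.
- status.state(): the state, without advancing time (a new reading comes with each control period).
- cams.grab_frame(name): name is "scene" or "side" or "wrist"; returns a dict with "color" (384x512x3 uint8, red, green, blue), "intrinsics" (3x3 intrinsics, pixels), "R" (3x3) and "t" (3): a world point X has camera coordinates R X + t. Camera axes: x right, y down, z forward; pixel columns grow to the right and rows downward; lengths in mm; the calibration is good to about 2 mm. The wrist camera is an equidistant fisheye: a pixel r from the principal point sees the ray r / f radians off the axis. A picture is of the moment at which its call begins. There is no depth.
- env.job_done(): hands the job in; it is judged then, once.
Trained networks look in the newest picture that a camera, given by its name, has taken for a name from the list of things; names that differ only in an ending like _2 or _b are one class to them, and where a whole thing is asked for, a point or a joint stands for the part that bears it (a point fixed in the world has none). Each returns a list of dicts, best first, with "score" (0 to 1); they miss things now and then, are a little off and sometimes report something else, mostly with a low value. They report only what shows in the picture. A call takes as long as a camera call. They do not tell look-alikes from the thing itself.
- finder.boxes_of(query, camera): "rect" ([left, top, width, height] in pixels, round what is visible of it).
- finder.trace(query, camera): "pixels" (384x512 bool, what is visible of it) and "rect" ([left, top, width, height] in pixels, round what is visible of it).
The state is a dict: "time_s": time; "qpos": joint angles; "qvel": joint speeds; "effort": joint torques, N m; "ee_pos": TCP position; "ee_rot": TCP orientation; "force": force on the tool from outside, world axes, zero at the start; "torque": the same for the moment, N m; "gripper_width": finger opening in mm; "gripper_force": force on a finger pad.
Only numpy, scipy, OpenCV 4.12 (cv2) and the standard library are available. Lean on these libraries where they do the work, as an engineer would, in place of code of your own. Each camera call takes 0.05 s, during which the arm holds its last target. There are 200 camera calls.

TASK

Two small turning stands are on the worktop, each with a wire holder that has a round cake tin and a round wooden board stacked in it. In one of them the tin still stands the right way up with the board lying on its mouth: swing that stand's crank from the left up and over to the right, all the way to its stop, so that tin and board turn over together and the tin ends upside down on top of the board, then let go. Leave the other stand, whose tin is already upside down on its board, as it is.

Things in the scene. Friction and masses are not known exactly. Their poses are not given: they have to be found in the camera images.
- turner_grip (a point): Middle of the black crank bar (14 mm thick, 72 long, clear all round) facing the robot on the stand to turn. Own x: along bar towards the stand; y: outward from the crank axis, which is parallel to x, 70 mm away along -y. Start: 92 mm high, y level to the left. Turns only up over the top (162 mm high), 180 degrees to a stop at the right. Bar cannot spin on the crank; friction 2 N, stays where left.
- tin_mid (a point): Centre, half-way up, of the plain aluminium cake tin to turn over: open, 112 mm across, 42 high, held with 4 mm play in the wire holder (138 mm across, its top 126 mm high, sweeping to 165 mm) that turns with the crank. z: from closed bottom to mouth, up at the start, down when done. 85 mm above the worktop at the start, about 95 when done.
- board_mid (a point): Centre of the round light wooden board (112 mm across, 10 thick) lying on that tin's mouth. z: up at the start, down when done. 111 mm above the worktop at the start, about 69 when done, under the upside-down tin. The stand (base 210 x 120 mm, fixed to the worktop) is centred under tin and board; crank arm and post begin 37 mm from the grip point along its x.
- other_grip (a point): Middle of the crank bar of the other stand, of the same make and at the left or right of the first; its tin is already upside down on its board (closed bottom uppermost, board beneath). To be left alone.
Not all that is in view belongs to the job. Leave any blue look-alike of the part that bears board_mid alone. What is shaped like the part that bears tin_mid but orange is not meant.

How it is judged (in metres and radians):
At the end, for the whole second after the job is handed in: The tin lies upside down on top of its board, both within 11 degrees of level and at rest, their centres within 15 mm of one another seen from above (angle between each of tin_mid, board_mid's own z axis and vertical above 2.95 rad and height (world z) of tin_mid above 0.087 m and height (world z) of board_mid below 0.08 m and horizontal distance between tin_mid and board_mid below 0.015 m and linear speed of each of tin, board below 0.02 m/s); the robot touches nothing.
It fails at once if the other stand's crank is moved more than 20 mm (distance of other_grip from where it was at the start of the episode above 0.02 m).
It also fails if it takes over 42 s, if anything falls off the work surface, if the arm or the gripper's body presses on something with over 40 N, if the wrist force passes 120 N, or if a joint passes its speed limit or range.

## Working session

There is one attempt and no reset: what is moved stays moved. The work goes in short steps, Python scripts to look and compute and a tool call to move; the robot and the scene stay as the last step left them, time stands still between calls to the robot, and variables do not carry over. Pictures are saved under pics/ and viewed, at most 10 in all, crops included, and the job is handed in when it is done.

Besides the shell and the picture viewer there is one more tool, called as a command line: name --pt "numbers of a row" for each row, then --argument value for the rest. apply_moves: Moves the arm, as the interface text tells. Its arguments: {"type":"object","properties":{"increments":{"type":"array","items":{"type":"array","items":{"type":"number"}}},"newtons":{"type":"number"}},"required":["increments"]}

```bash
mkdir -p pics
python3 - <<'E'
from workcell import status,cams,env,finder
import cv2,numpy as np
ims=[]
for c in("scene","side"):
    f=cams.grab_frame(c);ims.append(f["color"][:,:,::-1])
    print(c,f["intrinsics"].tolist(),f["R"].round(4).tolist(),f["t"].round(1).tolist())
    np.savez(f"{c}.npz",K=f["intrinsics"],R=f["R"],t=f["t"])
    for q in("turner_grip","tin_mid","board_mid","other_grip"):
        print(c,q,[(r["rect"],round(r["score"],2)) for r in finder.boxes_of(q,c)])
    cv2.imwrite(f"pics/{c}.png",ims[-1])
cv2.imwrite("pics/a.png",cv2.resize(np.vstack(ims),(800,600)) if 0 else np.vstack(ims)[:600])
E
```

```text
scene [[409.5278636770073, 0.0, 249.61981109557811], [0.0, 409.5278636770073, 193.97449222365756], [0.0, 0.0, 1.0]] [[-0.7206, -0.6933, 0.0052], [-0.4396, 0.4511, -0.7767], [0.5361, -0.5619, -0.6299]] [475.5, 279.4, 888.4]
scene turner_grip [([164.2, 192.3, 55.5, 90.8], 0.87), ([173.6, 223.4, 41.8, 19.8], 0.42)]
scene tin_mid [([174.8, 222.0, 44.6, 19.6], 0.82)]
scene board_mid [([172.7, 198.1, 42.3, 31.4], 0.97)]
scene other_grip [([264.7, 123.4, 76.6, 44.7], 0.81)]
side [[458.4532339917754, 0.0, 251.75590217943477], [0.0, 458.4532339917754, 193.48717837969033], [0.0, 0.0, 1.0]] [[-0.9419, -0.3358, 0.008], [-0.1811, 0.4874, -0.8542], [0.283, -0.806, -0.5199]] [581.0, 136.9, 1301.6]
side turner_grip []
side tin_mid [([203.9, 227.9, 40.5, 15.1], 0.97), ([193.1, 271.0, 46.7, 42.7], 0.72)]
side board_mid [([249.4, 201.2, 34.8, 24.8], 0.95), ([203.8, 205.9, 43.9, 29.4], 0.76)]
side other_grip [([233.0, 134.9, 74.1, 33.9], 0.84)]
```

View pics/scene.png

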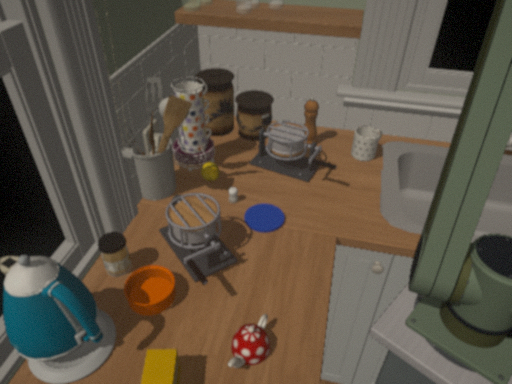

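View pics/side.png

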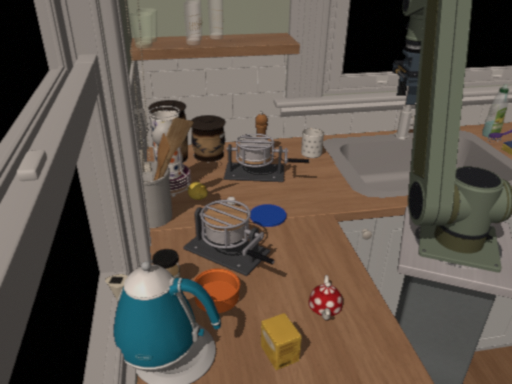

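The scene picture shows two stands: A at about (197,230), with a wood-coloured disc on top, and B at about (287,148), with a silvery top. The crank bars are at about (215,262) for A and (315,157) for B. The blue disc (265,217) and the orange bowl (150,290) are decoys. A fits the description, so I'll confirm it in an enlarged crop.

Run:
```python
import cv2,numpy as np
a=cv2.imread("pics/scene.png");b=cv2.imread("pics/side.png")
c=lambda im,x,y,w,h:cv2.resize(im[y:y+h,x:x+w],(400,300),interpolation=cv2.INTER_CUBIC)
cv2.imwrite("pics/crop.png",np.vstack([np.hstack([c(a,150,185,120,90),c(b,180,195,100,75)]),np.hstack([c(a,245,110,96,72),c(b,215,125,96,72)])]))
```

```text
(no output)
```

View pics/crop.png

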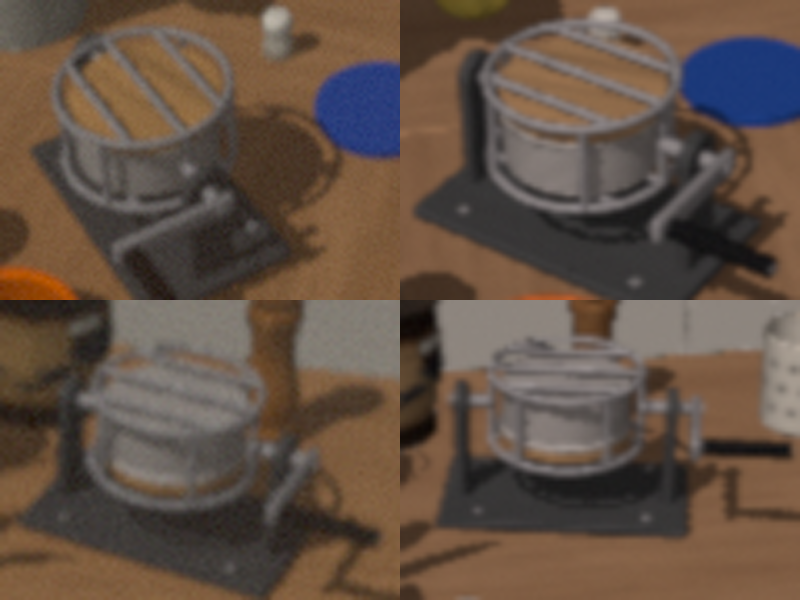

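Confirmed: A (scene 193,211; side 225,214) has the wooden board on top, and B has the tin's closed bottom on top with the board beneath. Next I'll measure A.

```bash
cat > h.py <<'E'
import numpy as np
class C:
    def __init__(s,n):
        d=np.load(n+".npz");s.K,s.R,s.t=d["K"],d["R"],d["t"];s.c=-s.R.T@s.t
    def at(s,u,v,z):
        r=s.R.T@np.linalg.solve(s.K,[u,v,1]);return s.c+r*(z-s.c[2])/r[2]
    def px(s,X):
        p=s.K@(s.R@np.array(X,float)+s.t);return p[:2]/p[2]
E
python3 - <<'E'
from h import *
import cv2
S,D=C("scene"),C("side")
print("ring",S.at(192.9,210.8,126),D.at(225.2,213.7,126))
print("bar ends side",D.at(246.3,250.5,92),D.at(273.7,262,92))
print("base right/left scene",S.at(150+288*.3,185+245*.3,5),S.at(150+32*.3,185+150*.3,5))
print("base side L,R",D.at(180+415/4,195+212/4,5),D.at(180+680/4,195+300/4,5))
a=cv2.imread("pics/scene.png")[235:295,165:245]
cv2.imwrite("pics/c2.png",cv2.resize(a,(800,600),interpolation=cv2.INTER_CUBIC))
E
```

```text
ring [593.589496   265.24611096 126.        ] [595.23389116 268.64816547 126.        ]
bar ends side [506.07250523 352.42766569  92.        ] [430.7760004  370.68477346  92.        ]
base right/left scene [490.13883211 224.02828854   5.        ] [710.42773545 296.15495434   5.        ]
base side L,R [450.83248938 203.48344699   5.        ] [264.14473753 232.36962666   5.        ]
```

View pics/c2.png

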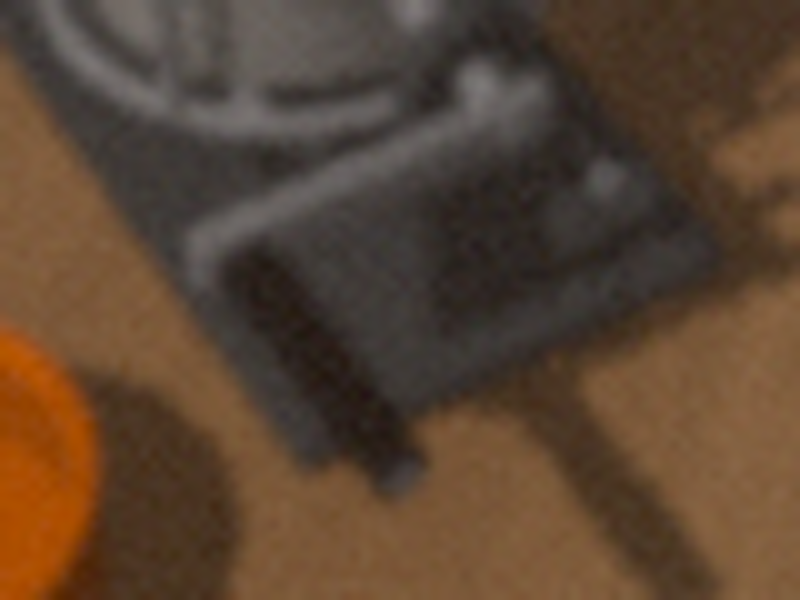

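The bar runs from about scene pixel (190,261.5) to (205,283). The crank pivot is at about (215,245), and the base corners are at (236.5,259.5) and (196,281.5).

Run:
```python
from h import *
S,D=C("scene"),C("side")
r=lambda x:x.round(0)
a,b=S.at(190,261.5,92),S.at(205,283,92);print("bar",r(a),r(b),r((a+b)/2),np.linalg.norm(a-b))
print("pivot",r(S.at(214,244.5,92)))
p,q,l=S.at(236.5,259.5,5),S.at(196,281.5,5),S.at(159.6,230,5)
print(r(p),r(q),r(l),np.linalg.norm(p-q),np.linalg.norm(l-q),(p+l)/2)
a2,b2=D.at(246.5,250.5,92),D.at(273.5,262,92)
print(np.degrees([np.arctan2(*(u-v)[1::-1]) for u,v in((a,b),(a2,b2),(l,q))]))
import numpy as np
from scipy.optimize import least_squares
# model: stand centre (x,y), yaw of grip x-axis, offset d of grip point from centre
def res(p):
    x,y,th,d=p;X=np.array([np.cos(th),np.sin(th)]);Y=np.array([-X[1],X[0]]);c=np.array([x,y])
    P=lambda ax,ay,z:[*(c+X*ax+Y*ay),z]
    g=[(S,P(0,0,126),192.9,210.8),(D,P(0,0,126),225.2,213.7),(S,P(-d+36,70,92),190,261.5),(S,P(-d-36,70,92),205,283),(D,P(-d+36,70,92),246.5,250.5),(D,P(-d-36,70,92),273.5,262),
     (S,P(-105,-60,5),236.5,259.5),(S,P(-105,60,5),196,281.5),(S,P(105,60,5),159.6,230)]
    return np.concatenate([c.px(X)-[u,v] for c,X,u,v in g])
s=least_squares(res,[594,267,np.radians(10),150],loss="soft_l1");x,y,th,d=s.x
print(s.x,np.degrees(th),s.fun.round(1))
X=np.array([np.cos(th),np.sin(th)]);Y=np.array([-X[1],X[0]]);print("grip",s.x[:2]-d*X+70*Y,"pivot",s.x[:2]-d*X)
```

```text
bar [500. 355.  92.] [432. 371.  92.] [466. 363.  92.] 70.07300484419336
pivot [501. 284.  92.]
[488. 226.   5.] [507. 341.   5.] [710. 296.   5.] 116.53822324179373 208.15181753096482 [599.01687974 261.16847616   5.        ]
[-13.35716352 -14.02682993 -12.45986385]
[597.3521958  262.13966172  -6.50148043 148.92071151] -372.50738949624355 [-0.  -1.3  0.2 -1.5 -0.4 -0.6  0.4 -0.2  0.9  0.9 -0.3 -0.2  1.6  1.2
 -1.   0.4 -1.1 -0.1]
grip [467.12524484 362.72951986] pivot [451.96565802 294.39075394]
```

Run:
```python
from h import *
from workcell import status
S=C("scene")
s=status.state();print({k:np.round(s[k],2) for k in("time_s","ee_pos","ee_rot","force","gripper_width")})
for n,u,v,z in[("bowl",150,290,50),("teapot",250,345,50),("sponge",160,365,50),("otherstand",287,138,126),("kettle top",40,265,220),("cornercab",335,238,0),("jar",112,240,80)]:print(n,S.at(u,v,z).round(0))
```

```text
{'time_s': np.float64(0.5), 'ee_pos': array([ 214.77, -533.36,  227.92]), 'ee_rot': array([-180.  ,   -0.  ,   21.93]), 'force': array([ 0.34, -0.38, -0.36]), 'gripper_width': np.float64(91.52)}
bowl [531. 447.  50.]
teapot [284. 390.  50.]
sponge [376. 535.  50.]
otherstand [ 646. -148.  126.]
kettle top [588. 610. 220.]
cornercab [357. -12.   0.]
jar [693. 434.  80.]
```

apply_moves --pt "1 0.0185 0.0283 0.004 0 0 6" --pt "1 0.0185 0.0283 0.004 0 0 6" --pt "1 0.0185 0.0283 0.004 0 0 6" --pt "1 0.0185 0.0283 0.004 0 0 6" --pt "1 0.0185 0.0283 0.004 0 0 6"

```text
time_s: 0.92
ee_pos: [307.8, -390.6, 248.2]
ee_rot: [180.0, -0.0, 52.2]
force: [0.6, -0.5, -1.0]
gripper_width: 91.2
gripper_force: 0.0
```

apply_moves --pt "1 0.0185 0.0283 0 0 0 6" --pt "1 0.0185 0.0283 0 0 0 6" --pt "1 0.0185 0.0283 0 0 0 6" --pt "1 0.0185 0.0283 0 0 0 6" --pt "1 0.0185 0.0283 0 0 0 6"

```text
time_s: 1.33
ee_pos: [400.4, -248.9, 248.2]
ee_rot: [180.0, 0.0, 82.2]
force: [1.6, 0.2, 0.4]
gripper_width: 91.4
gripper_force: 0.0
```

apply_moves --pt "1 0.002 0.028 0 0 0 6" --pt "1 0.002 0.028 0 0 0 6" --pt "1 0.002 0.028 0 0 0 6" --pt "1 0.002 0.028 0 0 0 6" --pt "1 0.002 0.028 0 0 0 6"

```text
time_s: 1.75
ee_pos: [409.7, -109.0, 248.1]
ee_rot: [180.0, 0.0, 112.2]
force: [0.4, 0.6, 0.2]
gripper_width: 91.0
gripper_force: 0.0
```

apply_moves --pt "1 0.002 0.028 0 0 0 6" --pt "1 0.002 0.028 0 0 0 6" --pt "1 0.002 0.028 0 0 0 6" --pt "1 0.002 0.028 0 0 0 6" --pt "1 0.002 0.028 0 0 0 6"

```text
time_s: 2.17
ee_pos: [419.6, 31.0, 248.2]
ee_rot: [180.0, 0.0, 142.2]
force: [1.2, -0.1, -0.1]
gripper_width: 91.1
gripper_force: 0.0
```

apply_moves --pt "1 0.006 0.03 0 0 0 5" --pt "1 0.006 0.03 0 0 0 5" --pt "1 0.006 0.03 0 0 0 5" --pt "1 0.006 0.03 0 0 0 5" --pt "1 0.006 0.03 0 0 0 5.6"

```text
time_s: 2.58
ee_pos: [449.8, 181.2, 248.2]
ee_rot: [180.0, 0.0, 167.8]
force: [0.3, -0.3, 0.7]
gripper_width: 91.0
gripper_force: 0.0
```

apply_moves --pt "1 0.001 0.037 0 0 0 0" --pt "1 0.001 0.037 0 0 0 0" --pt "1 0.001 0.037 0 0 0 0" --pt "1 0.001 0.037 0 0 0 0" --pt "1 0 0 0 0 0 0"

```text
time_s: 3.0
ee_pos: [453.8, 333.6, 247.5]
ee_rot: [179.8, -0.0, 167.8]
force: [0.4, -0.9, -0.1]
gripper_width: 91.5
gripper_force: 0.0
```

Run:
```python
from workcell import cams
import cv2,numpy as np
f=cams.grab_frame("wrist");cv2.imwrite("pics/w1.png",cv2.resize(f["color"][:,:,::-1],(768,576)))
np.savez("wrist.npz",K=f["intrinsics"],R=f["R"],t=f["t"]);print(f["intrinsics"][0,0])
```

```text
297.3186396354542
```

View pics/w1.png

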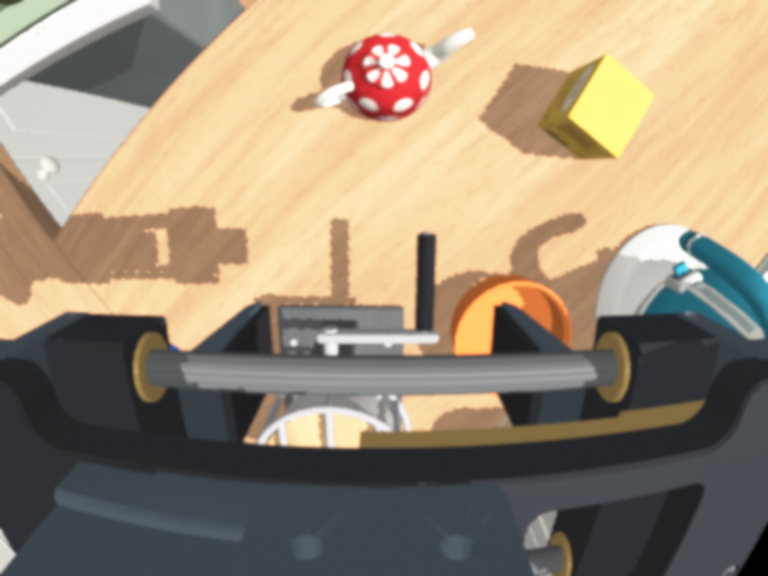

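The black bar is clear, from (427,235) to (424,331) in the 768-wide view. The orange bowl is to its right at (515,320).

Run:
```python
from h import *
W=C("wrist")
def fe(u,v,z):
    d=np.array([u-W.K[0,2],v-W.K[1,2]])/W.K[0,0];r=np.hypot(*d)
    ray=W.R.T@np.r_[d/r*np.sin(r),np.cos(r)];return W.c+ray*(z-W.c[2])/ray[2]
a,b=fe(427/1.5,236/1.5,97),fe(424.5/1.5,331/1.5,97)
print(a,b,(a+b)/2,np.linalg.norm(a-b),np.degrees(np.arctan2(*(b-a)[1::-1])))
print("pivot",fe(331/1.5,345/1.5,97),"bowl",fe(515/1.5,320/1.5,40))
```

```text
[435.91135711 370.70217047  97.        ] [504.19089769 355.85438241  97.        ] [470.0511274  363.27827644  97.        ] 69.87526367024113 -12.268307006329547
pivot [500.43338153 286.14721995  97.        ] bowl [533.99068971 438.6597388   40.        ]
```

apply_moves --pt "0.2 0.003 0.016 -0.02 0 0 0" --pt "0.2 0.002 0.016 -0.02 0 0 0" --pt "0.2 0 0 -0.025 0 0 0" --pt "0.2 0 0 -0.01 0 0 0" --pt "0.2 0 0 0 0 0 0"

```text
time_s: 3.47
ee_pos: [457.4, 357.5, 170.4]
ee_rot: [-179.7, -0.2, 167.5]
force: [-0.9, -1.2, 0.4]
gripper_width: 60.5
gripper_force: 0.0
```

apply_moves --pt "0 0.001 0.006 -0.02 0 0 0" --pt "0 0 0 -0.025 0 0 0" --pt "0 0 0 -0.025 0 0 0" --pt "0 0 0 -0.01 0 0 0" --pt "0 0 0 0 0 0 0"

```text
time_s: 3.88
ee_pos: [459.1, 364.2, 91.8]
ee_rot: [-179.8, -0.1, 167.5]
force: [-0.0, 0.2, -0.3]
gripper_width: 45.7
gripper_force: 0.0
```

apply_moves --pt "-0.7 0 0 0 0 0 0" --pt "-0.7 0 0 0 0 0 0" --pt "-0.7 0 0 0 0 0 0" --pt "-0.7 0 0 0 0 0 0" --newtons 15

```text
time_s: 4.22
ee_pos: [460.5, 366.1, 94.5]
ee_rot: [179.9, 0.1, 167.5]
force: [-0.2, -0.6, 0.6]
gripper_width: 21.5
gripper_force: 0.0
```

Run:
```python
from workcell import cams,status
import cv2
f=cams.grab_frame("wrist");cv2.imwrite("pics/w2.png",cv2.resize(f["color"][:,:,::-1],(768,576)))
s=status.state();print(s["qpos"],s["ee_pos"],s["gripper_width"],s["force"])
```

```text
[ 3.73611050e+01  2.58381128e+01  9.86836890e+01  4.31575359e-03
  5.53487196e+01 -4.01674536e+01] [460.32005426 365.94000131  94.19132032] 17.862064296167425 [0.26054878 0.32297739 0.63377049]
```

View pics/w2.png

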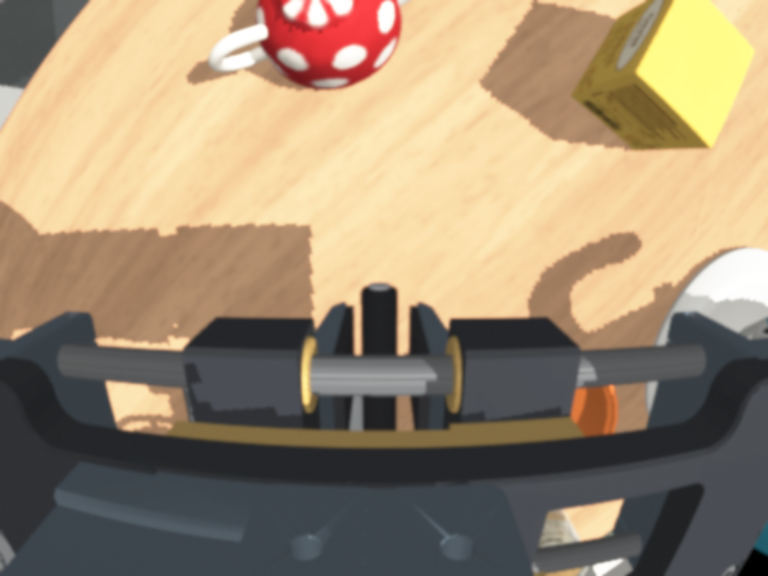

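The bar sits centred between the pads and looks round. I'll close on it and compute the arc.

apply_moves --pt "-0.9 0 0 0 0 0 0" --pt "-0.9 0 0 0 0 0 0" --pt "-0.9 0 0 0 0 0 0" --pt "-0.9 0 0 0 0 0 0" --newtons 20

```text
time_s: 4.6
ee_pos: [460.0, 365.3, 93.9]
ee_rot: [-180.0, 0.0, 167.6]
force: [-0.6, -3.3, 6.3]
gripper_width: 13.0
gripper_force: 20.0
```

```bash
python3 -c "
import numpy as np
a=np.radians(np.arange(0,181,6));p=.07*np.c_[.214*(np.cos(a)-1),.977*(np.cos(a)-1),np.sin(a)]
q=np.diff(p.round(4),axis=0)
for i,r in enumerate(q):print(i,r.round(4).tolist())"
```

```text
0 [-0.0001, -0.0004, 0.0073]
1 [-0.0002, -0.0011, 0.0073]
2 [-0.0004, -0.0018, 0.007]
3 [-0.0006, -0.0026, 0.0069]
4 [-0.0007, -0.0033, 0.0065]
5 [-0.0009, -0.0039, 0.0061]
6 [-0.0009, -0.0045, 0.0057]
7 [-0.0012, -0.005, 0.0052]
8 [-0.0012, -0.0056, 0.0046]
9 [-0.0013, -0.006, 0.004]
10 [-0.0014, -0.0064, 0.0033]
11 [-0.0015, -0.0067, 0.0027]
12 [-0.0015, -0.0069, 0.0019]
13 [-0.0015, -0.007, 0.0011]
14 [-0.0016, -0.0072, 0.0004]
15 [-0.0015, -0.0071, -0.0004]
16 [-0.0016, -0.0071, -0.0011]
17 [-0.0015, -0.0069, -0.0019]
18 [-0.0015, -0.0067, -0.0027]
19 [-0.0014, -0.0064, -0.0033]
20 [-0.0013, -0.006, -0.004]
21 [-0.0012, -0.0056, -0.0046]
22 [-0.0011, -0.005, -0.0052]
23 [-0.001, -0.0045, -0.0057]
24 [-0.0009, -0.0039, -0.0061]
25 [-0.0007, -0.0033, -0.0065]
26 [-0.0005, -0.0025, -0.0069]
27 [-0.0004, -0.0019, -0.007]
28 [-0.0003, -0.0011, -0.0073]
29 [-0.0001, -0.0004, -0.0073]
```

apply_moves --pt "-0.9 -0.0001 -0.0004 0.0073 0 0 0" --pt "-0.9 -0.0002 -0.0011 0.0073 0 0 0" --pt "-0.9 -0.0004 -0.0018 0.007 0 0 0"

```text
time_s: 4.85
ee_pos: [459.4, 362.7, 114.8]
ee_rot: [179.9, 0.0, 167.5]
force: [2.5, 1.5, -5.1]
gripper_width: 13.3
gripper_force: 20.0
```

apply_moves --pt "-0.9 -0.0006 -0.0026 0.0069 0 0 0" --pt "-0.9 -0.0007 -0.0033 0.0065 0 0 0" --pt "-0.9 -0.0009 -0.0039 0.0061 0 0 0" --pt "-0.9 -0.0009 -0.0045 0.0057 0 0 0"

```text
time_s: 5.18
ee_pos: [456.7, 350.4, 141.8]
ee_rot: [179.6, 0.1, 167.5]
force: [1.3, 8.3, 0.7]
gripper_width: 13.6
gripper_force: 20.0
```

apply_moves --pt "-0.9 -0.0012 -0.005 0.0052 0 0 0" --pt "-0.9 -0.0012 -0.0056 0.0046 0 0 0" --pt "-0.9 -0.0013 -0.006 0.004 0 0 0" --pt "-0.9 -0.0014 -0.0064 0.0033 0 0 0"

```text
time_s: 5.52
ee_pos: [452.4, 330.5, 161.5]
ee_rot: [179.1, 0.2, 167.4]
force: [-1.4, 13.5, 9.7]
gripper_width: 13.3
gripper_force: 20.0
```

apply_moves --pt "-0.9 0 0 0 0 0 0" --pt "-0.9 0 0 0 0 0 0"

```text
time_s: 5.68
ee_pos: [452.1, 329.2, 162.1]
ee_rot: [179.3, 0.2, 167.4]
force: [-2.7, 9.2, 13.6]
gripper_width: 13.2
gripper_force: 20.0
```

Run:
```python
from workcell import cams,status
import cv2,numpy as np
f=cams.grab_frame("wrist");g=cams.grab_frame("scene")["color"][150:300,130:280]
cv2.imwrite("pics/w3.png",np.hstack([cv2.resize(f["color"][100:330,120:400,::-1],(400,400)),cv2.resize(g[:,:,::-1],(400,400),interpolation=cv2.INTER_CUBIC)]))
s=status.state();print(s["qpos"].round(1),s["ee_pos"],s["force"],s["torque"])
```

```text
[ 34.7  19.4  98.    0.4  61.9 -43. ] [452.14111763 329.29185333 162.04446519] [-2.14599895  8.12663929 13.95063197] [1.82715194 0.233435   0.05260498]
```

View pics/w3.png

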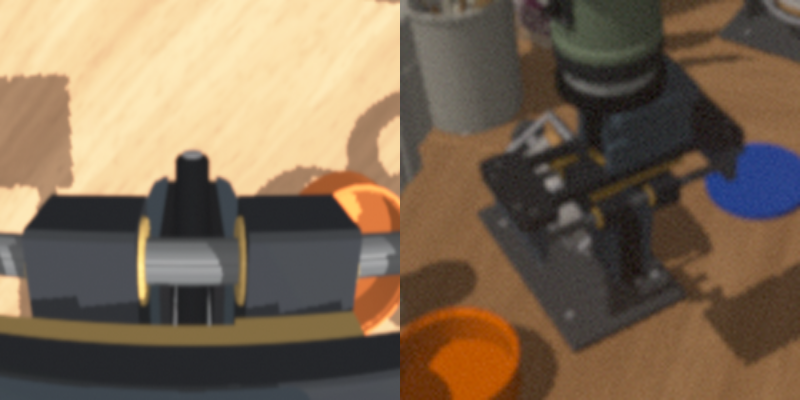

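The bar has rolled along one pad by about 6 mm towards the fingertips. I'll regrip with the tool tilted and turn the tool along with the crank.

apply_moves --pt "-0.2 0 0 0 0 0 0" --pt "-0.2 0 0 0 0 0 0" --pt "-0.2 0 0 -0.001 -6.55 1.43 0" --pt "-0.2 0 0 -0.001 -6.55 1.43 0" --pt "-0.2 0 0 -0.001 -6.55 1.43 0"

```text
time_s: 6.2
ee_pos: [450.7, 323.5, 155.6]
ee_rot: [-159.5, 0.1, 167.5]
force: [0.4, -0.7, -0.6]
gripper_width: 36.5
gripper_force: 0.0
```

apply_moves --pt "-0.2 0 0 -0.001 -6.55 1.43 0" --pt "-0.2 0 0 -0.001 -6.55 1.43 0" --pt "-0.2 0 0 -0.001 -6.55 1.43 0" --pt "-0.2 0 0 0 0 0 0" --pt "-0.2 0 0 0 0 0 0"

```text
time_s: 6.62
ee_pos: [450.3, 324.8, 149.3]
ee_rot: [-139.6, -0.0, 167.6]
force: [0.7, 0.7, 0.4]
gripper_width: 36.5
gripper_force: 0.0
```

Run:
```python
from workcell import cams,status
import cv2,numpy as np
f=cams.grab_frame("wrist");g=cams.grab_frame("scene")["color"][150:300,130:280]
cv2.imwrite("pics/w4.png",np.hstack([cv2.resize(f["color"][100:330,120:400,::-1],(400,400)),cv2.resize(g[:,:,::-1],(400,400),interpolation=cv2.INTER_CUBIC)]))
s=status.state();print(s["qpos"].round(1),s["ee_pos"],s["ee_rot"],s["force"],s["gripper_width"])
```

```text
[ 45.9  37.7  79.1 -20.1  98.3 -28.2] [450.74845636 324.078417   151.73843906] [-1.39837278e+02  1.05378180e-01  1.67522042e+02] [-0.44221553  0.6624083  -0.03407996] 36.772025421331406
```

View pics/w4.png

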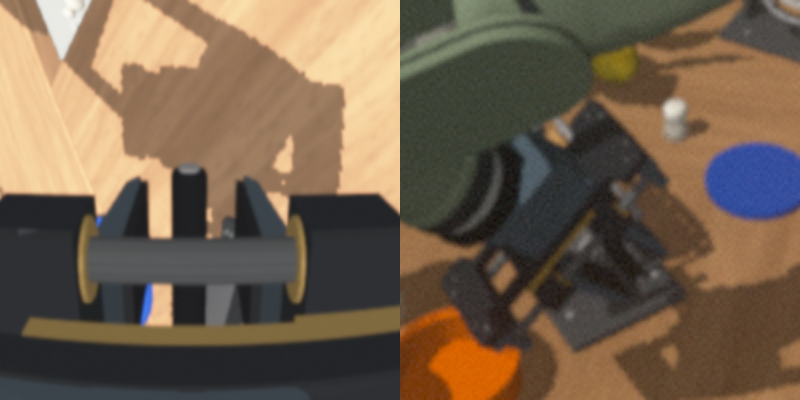

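The bar is centred between the open pads, with light showing on both sides. Now I'll close on it.

apply_moves --pt "-0.9 0 0 0 0 0 0" --pt "-0.9 0 0 0 0 0 0" --pt "-0.9 0 0 0 0 0 0" --pt "-0.9 0 0 0 0 0 0" --pt "-0.9 0 0 0 0 0 0"

```text
time_s: 7.13
ee_pos: [451.0, 324.6, 151.8]
ee_rot: [-139.8, 0.1, 167.5]
force: [0.3, -1.0, 2.6]
gripper_width: 13.3
gripper_force: 20.0
```

Run:
```python
from workcell import status
import numpy as np
from scipy.spatial.transform import Rotation as Ro
s=status.state();p=s["ee_pos"];print(p.round(1),s["gripper_width"],s["force"].round(1))
X=np.array([.977,-.214,0]);Y=np.array([.214,.977,0]);C=np.array([445,296.9,92])
tz=Ro.from_euler("xyz",s["ee_rot"],degrees=True).apply([0,0,1])
d=p-C;d-=X*(d@X)
for k in(0,2,4,6,8):
    e=d-k*tz;print(k,np.hypot(e@Y,e[2]).round(1),np.degrees(np.arctan2(e[2],e@Y)).round(1))
q=[p*0+C+Ro.from_rotvec(X*np.radians(6*i)).apply(d) for i in range(16)]
for r in np.diff(q,axis=0)/1000:print(r.round(4).tolist())
```

```text
[451.  324.6 151.8] 13.281598986764072 [ 0.3 -1.   2.6]
0 66.2 64.6
2 68.1 64.2
4 70.1 63.8
6 72.0 63.4
8 74.0 63.0
[-0.0014, -0.0063, 0.0026]
[-0.0014, -0.0065, 0.002]
[-0.0015, -0.0067, 0.0013]
[-0.0015, -0.0067, 0.0005]
[-0.0015, -0.0068, -0.0002]
[-0.0015, -0.0067, -0.0009]
[-0.0014, -0.0066, -0.0016]
[-0.0014, -0.0064, -0.0023]
[-0.0013, -0.0061, -0.003]
[-0.0013, -0.0058, -0.0036]
[-0.0012, -0.0054, -0.0042]
[-0.0011, -0.0049, -0.0048]
[-0.001, -0.0044, -0.0053]
[-0.0008, -0.0038, -0.0057]
[-0.0007, -0.0032, -0.0061]
```

apply_moves --pt "-0.9 -0.0014 -0.0063 0.0026 5.86 -1.28 0" --pt "-0.9 -0.0014 -0.0065 0.002 5.86 -1.28 0" --pt "-0.9 -0.0015 -0.0067 0.0013 5.86 -1.28 0" --pt "-0.9 -0.0015 -0.0067 0.0005 5.86 -1.28 0"

```text
time_s: 7.47
ee_pos: [445.3, 300.3, 156.2]
ee_rot: [-164.3, 0.1, 167.6]
force: [1.1, 2.5, -15.5]
gripper_width: 13.5
gripper_force: 20.0
```

apply_moves --pt "-0.9 -0.0015 -0.0068 -0.0002 5.86 -1.28 0" --pt "-0.9 -0.0015 -0.0067 -0.0009 5.86 -1.28 0" --pt "-0.9 -0.0014 -0.0066 -0.0016 5.86 -1.28 0" --pt "-0.9 -0.0014 -0.0064 -0.0023 5.86 -1.28 0" --pt "-0.9 -0.0013 -0.0061 -0.003 5.86 -1.28 0"

```text
time_s: 7.88
ee_pos: [438.0, 266.8, 148.9]
ee_rot: [165.9, 0.1, 167.4]
force: [1.2, 14.2, -22.0]
gripper_width: 13.7
gripper_force: 20.0
```

apply_moves --pt "-0.9 -0.0008 -0.0043 -0.0066 5.86 -1.28 0" --pt "-0.9 -0.0012 -0.0049 -0.005 5.86 -1.28 0" --pt "-0.9 -0.0011 -0.0045 -0.0052 5.86 -1.28 0"

```text
time_s: 8.13
ee_pos: [435.0, 253.8, 137.1]
ee_rot: [150.6, 0.0, 167.8]
force: [-7.6, -14.4, 20.1]
gripper_width: 13.7
gripper_force: 20.0
```

apply_moves --pt "-0.9 -0.001 -0.004 -0.0055 5.86 -1.28 0" --pt "-0.9 -0.0008 -0.0035 -0.0059 5.86 -1.28 0" --pt "-0.9 0 0 0 0 0 0" --pt "-0.9 0 0 0 0 0 0"

```text
time_s: 8.47
ee_pos: [432.8, 246.6, 124.7]
ee_rot: [142.2, -0.4, 167.9]
force: [-3.6, -22.2, 13.2]
gripper_width: 13.6
gripper_force: 20.0
```

```bash
cat > e.py <<'E'
from workcell import status
import numpy as np
from scipy.spatial.transform import Rotation as Ro
s=status.state();p=s["ee_pos"];print(p.round(1),s["ee_rot"].round(1),s["gripper_width"],s["force"].round(1),s["qpos"].round(1))
X=np.array([.977,-.214,0]);Y=np.array([.214,.977,0]);C=np.array([445,296.9,92])
tz=Ro.from_euler("xyz",s["ee_rot"],degrees=True).apply([0,0,1])
d=p-C;d-=X*(d@X)
for k in range(-4,16,2):
    e=d-k*tz;print(k,np.hypot(e@Y,e[2]).round(1),np.degrees(np.arctan2(e[2],e@Y)).round(1),(C+e).round(1))
E
python3 e.py
```

```text
[432.8 246.6 124.7] [142.2  -0.4 167.9] 13.599576151833316 [ -3.6 -22.2  13.2] [   6.1   14.3  125.4   57.8   43.6 -116.3]
-4 57.5 149.0 [434.4 248.8 121.6]
-2 59.3 148.3 [434.2 247.6 123.2]
0 61.2 147.6 [433.9 246.4 124.7]
2 63.1 147.0 [433.7 245.2 126.3]
4 65.0 146.5 [433.4 244.  127.9]
6 66.9 145.9 [433.2 242.8 129.5]
8 68.8 145.4 [433.  241.6 131.1]
10 70.7 144.9 [432.7 240.4 132.7]
12 72.6 144.4 [432.5 239.2 134.2]
14 74.5 144.0 [432.2 238.  135.8]
```

apply_moves --pt "-0.1 0 0 0 0 0 0" --pt "-0.1 0 0 0 0 0 0" --pt "-0.1 0 0 0.002 -5.86 1.28 0" --pt "-0.1 0 0 0.002 -5.86 1.28 0" --pt "-0.1 0 0 0 -5.86 1.28 0"

```text
time_s: 8.88
ee_pos: [429.3, 250.5, 127.5]
ee_rot: [157.0, -1.2, 168.1]
force: [-1.1, 1.5, -0.7]
gripper_width: 40.6
gripper_force: 0.0
```

apply_moves --pt "-0.1 0 0 0 -5.86 1.28 0" --pt "-0.1 0 0 0 -5.86 1.28 0" --pt "-0.1 0 0 0 -5.86 1.28 0" --pt "-0.1 0 0 0 0 0 0" --pt "-0.1 0 0 0 0 0 0"

```text
time_s: 9.3
ee_pos: [428.5, 252.5, 126.8]
ee_rot: [174.3, -1.4, 168.0]
force: [-0.5, -0.7, -0.3]
gripper_width: 41.1
gripper_force: 0.0
```

```bash
python3 e.py|head -1
```

```text
[428.5 252.5 126.8] [174.3  -1.4 168. ] 41.12312887332591 [-0.5 -0.7 -0.3] [ 25.7  15.5 110.2   6.9  52.1 -56.3]
```

apply_moves --pt "-0.1 0.002 -0.005 0 0 0 0" --pt "-0.1 0.002 -0.006 0 0 0 0" --pt "-0.1 0 0 0 0 0 0"

```text
time_s: 9.55
ee_pos: [432.7, 238.0, 126.6]
ee_rot: [174.4, -1.4, 167.6]
force: [0.0, 0.2, -0.0]
gripper_width: 41.1
gripper_force: 0.0
```

```bash
python3 - <<'E'
from workcell import cams
import cv2,numpy as np
f=cams.grab_frame("wrist");g=cams.grab_frame("scene")["color"][150:300,130:280]
cv2.imwrite("pics/w5.png",np.hstack([cv2.resize(f["color"][100:330,120:400,::-1],(400,400)),cv2.resize(g[:,:,::-1],(400,400),interpolation=cv2.INTER_CUBIC)]))
E
python3 e.py|head -1
```

```text
[432.9 238.8 126.9] [174.3  -1.4 167.6] 40.663838511339165 [0.4 0.3 0.4] [ 24.   15.3 110.4   6.8  52.2 -57.6]
```

View pics/w5.png

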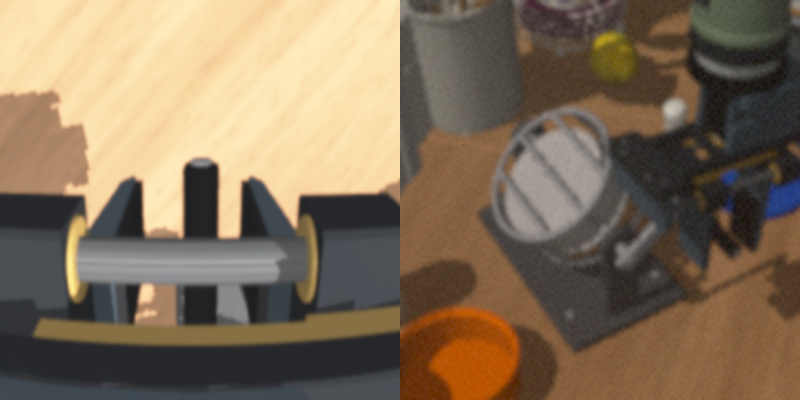

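The tin's closed bottom is now on the upper side, and the bar is centred between the pads. Next is the final stroke.

apply_moves --pt "-0.9 0 0 0 0 0 0" --pt "-0.9 0 0 0 0 0 0" --pt "-0.9 0 0 0 0 0 0" --pt "-0.9 0 0 0 0 0 0" --pt "-0.9 0 0 0 0 0 0"

```text
time_s: 10.07
ee_pos: [433.2, 240.9, 127.0]
ee_rot: [174.3, -1.4, 167.7]
force: [-0.2, 4.1, -2.4]
gripper_width: 13.1
gripper_force: 20.0
```

apply_moves --pt "-0.9 -0.0006 -0.003 -0.0047 2.93 -0.64 0" --pt "-0.9 -0.0006 -0.0026 -0.0048 2.93 -0.64 0" --pt "-0.9 -0.0005 -0.0022 -0.005 2.93 -0.64 0" --pt "-0.9 -0.0004 -0.0018 -0.0052 2.93 -0.64 0"

```text
time_s: 10.4
ee_pos: [431.5, 232.5, 108.4]
ee_rot: [162.0, -1.3, 168.0]
force: [-0.6, 14.6, -0.6]
gripper_width: 13.6
gripper_force: 20.0
```

apply_moves --pt "-0.9 -0.0003 -0.0014 -0.0054 2.93 -0.64 0" --pt "-0.9 -0.0002 -0.001 -0.0054 2.93 -0.64 0" --pt "-0.9 -0.0001 -0.0005 -0.0054 2.93 -0.64 0" --pt "-0.9 0 0 0 0 0 0"

```text
time_s: 10.73
ee_pos: [430.8, 229.8, 91.8]
ee_rot: [152.9, -1.5, 168.0]
force: [2.9, 18.9, -3.5]
gripper_width: 13.9
gripper_force: 20.0
```

```bash
python3 e.py
```

```text
[430.8 229.8  91.8] [152.9  -1.5 168. ] 13.868522985770452 [ 2.9 18.9 -3.5] [  10.2   15.9  123.2   42.5   39.5 -100.5]
-4 66.9 -176.8 [430.6 231.7  88.2]
-2 67.7 -178.3 [430.5 230.8  90. ]
0 68.6 -179.8 [430.3 229.9  91.8]
2 69.5 178.7 [430.2 229.   93.6]
4 70.5 177.3 [430.  228.1  95.3]
6 71.5 175.9 [429.9 227.2  97.1]
8 72.6 174.5 [429.7 226.3  98.9]
10 73.7 173.2 [429.6 225.4 100.7]
12 74.8 172.0 [429.5 224.5 102.5]
14 76.0 170.7 [429.3 223.6 104.2]
```

Close to the stop. I'll press down until contact with the stop shows in the force.

apply_moves --pt "-0.9 0 0.002 -0.004 0 0 0" --pt "-0.9 0 0.001 -0.004 0 0 0" --pt "-0.9 0 0 0 0 0 0"

```text
time_s: 10.98
ee_pos: [431.7, 231.6, 85.3]
ee_rot: [153.1, -1.1, 168.3]
force: [-1.5, -0.5, 11.8]
gripper_width: 13.5
gripper_force: 20.0
```

apply_moves --pt "-0.9 0 0 -0.004 0 0 0" --pt "-0.9 0 0 0 0 0 0"

```text
time_s: 11.15
ee_pos: [432.5, 232.7, 82.8]
ee_rot: [153.0, -1.1, 168.2]
force: [-2.6, 2.2, 19.8]
gripper_width: 13.5
gripper_force: 20.0
```

apply_moves --pt "-0.9 0 0 -0.003 0 0 0" --pt "-0.9 0 0 0 0 0 0"

```text
time_s: 11.32
ee_pos: [433.1, 233.5, 80.9]
ee_rot: [152.8, -1.0, 168.2]
force: [-2.6, 3.0, 26.2]
gripper_width: 13.3
gripper_force: 20.0
```

The force rises stiffly, so the crank is at its stop. I'll release and back out along the tool axis.

apply_moves --pt "-0.1 0 0 0.003 0 0 0" --pt "-0.1 0 0 0 0 0 0" --pt "-0.1 0 0 0 0 0 0" --pt "-0.1 -0.001 -0.0045 0.009 0 0 0" --pt "-0.1 -0.001 -0.0045 0.009 0 0 0"

```text
time_s: 11.73
ee_pos: [427.3, 221.1, 96.7]
ee_rot: [153.4, -1.4, 168.3]
force: [0.5, -1.2, 0.6]
gripper_width: 40.3
gripper_force: 0.0
```

apply_moves --pt "-0.1 -0.002 -0.009 0.018 0 0 0" --pt "-0.1 -0.002 -0.009 0.018 0 0 0" --pt "-0.1 -0.003 -0.013 0.027 0 0 0" --pt "-0.1 -0.003 -0.013 0.027 0 0 0" --pt "-0.1 -0.003 -0.013 0.027 0 0 0"

```text
time_s: 12.15
ee_pos: [414.4, 163.3, 215.5]
ee_rot: [153.4, -1.3, 168.2]
force: [0.7, 1.0, -0.2]
gripper_width: 41.1
gripper_force: 0.0
```

apply_moves --pt "-0.1 -0.004 -0.036 0.01 0 0 0" --pt "-0.1 -0.004 -0.036 0.01 0 0 0" --pt "-0.1 -0.004 -0.036 0 0 0 0" --pt "-0.1 -0.004 -0.036 0 0 0 0" --pt "-0.1 0 0 0 0 0 0"

```text
time_s: 12.57
ee_pos: [399.3, 14.9, 234.4]
ee_rot: [153.6, -1.2, 167.8]
force: [0.5, -0.0, 0.2]
gripper_width: 40.9
gripper_force: 0.0
```

```bash
python3 - <<'E'
from workcell import cams,finder
import cv2,numpy as np
o=[]
for c,(x,y) in(("scene",(150,180)),("side",(175,190))):
    g=cams.grab_frame(c)["color"][y:y+110,x:x+110]
    o.append(cv2.resize(g[:,:,::-1],(400,400),interpolation=cv2.INTER_CUBIC))
    for q in("tin_mid","board_mid","turner_grip"):print(c,q,[(np.round(r["rect"]).tolist(),round(r["score"],2)) for r in finder.boxes_of(q,c)][:3])
cv2.imwrite("pics/fin.png",np.hstack(o))
E
python3 e.py|head -1
```

```text
scene tin_mid [([123.0, 265.0, 52.0, 50.0], 0.93), ([170.0, 198.0, 48.0, 45.0], 0.56)]
scene board_mid [([192.0, 244.0, -2.0, -1.0], 0.39)]
scene turner_grip [([163.0, 194.0, 98.0, 61.0], 0.73)]
side tin_mid [([202.0, 207.0, 44.0, 33.0], 0.97), ([192.0, 269.0, 51.0, 46.0], 0.95)]
side board_mid [([250.0, 205.0, 35.0, 21.0], 0.65), ([206.0, 240.0, 16.0, 5.0], 0.58)]
side turner_grip [([196.0, 198.0, 106.0, 52.0], 0.66)]
[399.   21.7 234. ] [153.4  -1.3 168.4] 40.721989838083864 [ 0.6  0.5 -0.3] [ -19.5    3.3  113.4   27.9   70.8 -108.6]
```

View pics/fin.png

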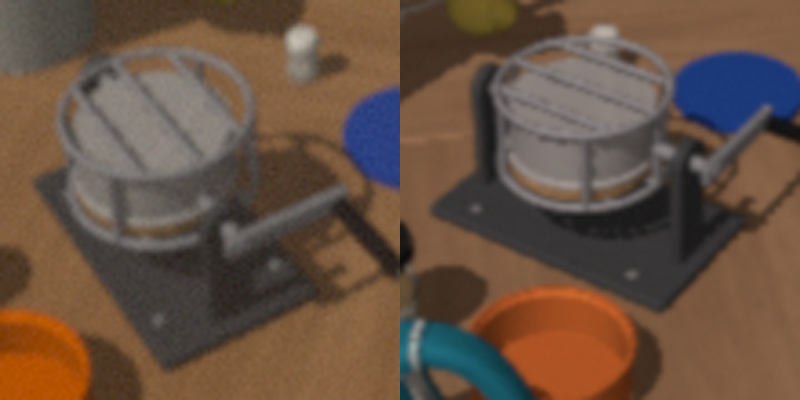

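The picture shows the tin upside down with its silver bottom on top, the board edge beneath it, and the crank arm lying to the right. I'll check that the bar is level by projection before handing in.

Run:
```python
from h import *
S,D=C("scene"),C("side")
Y=np.array([.214,.977]);P=np.array([469,363])-70*Y+36*np.array([.977,-.214])
for a in(165,170,175,180):
    r=np.radians(a);X=[*(P+70*np.cos(r)*Y),92+70*np.sin(r)];print(a,S.px(X).round(1),D.px(X).round(1))
print("seen",(150+343*.275,180+197*.275),(175+372*.275,190+115*.275))
```

```text
165 [241.4 230.5] [274.9 218.1]
170 [241.9 232.2] [275.1 219.7]
175 [242.2 233.9] [275.1 221.5]
180 [242.3 235.7] [275.1 223.3]
seen (244.325, 234.175) (277.3, 221.625)
```

```bash
python3 -c "
from workcell import env
print(env.job_done())"
```

```text
the job is handed in; nothing more can be done
None
```

I swung the crank over to its stop, and the last pictures show the tin upside down on its board. I let go, never went near the other stand, and handed the job in at about 13 s; no verdict came back.

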